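Find the socket that fits the nut and hold it on

TASK

Find out which of the three look-alike sockets on the black rack fits the hex nut in the red fixture, and drop the two that do not fit into the blue box. Finish with the fitting socket fully home and upright on that nut and the gripper still holding it there: do not let go at the end. Leave the tools and loose parts around where they are.

Things in the scene. Friction and masses are not known exactly. Their poses are not given: they have to be found in the camera images.
- socket_a: one of three sockets, alike outside: dark round body 52 mm across, 48 high, orange band; on top a bright square drive adapter 20 x 20 mm, from 48 to 84 mm above the origin, flat sides facing the socket's x and y (grip here). 0.2 to 0.4 kg. Origin: centre of the open lower end, z up. Starts upright on the rack, sockets 75 mm apart
- socket_b: another, as socket_a. All three: the hidden hex hole opens downwards, the hexagon has corners on the socket's x axis (at +x and -x). The holes are 22.4, 28.4 and 34.4 mm across flats and 40, 30 and 20 mm deep, in that order; which socket has which is not marked
- socket_c: another, as socket_a. The one that fits the nut has 1.2 mm play per side; a wrong one stops at least 8 mm short of home, on the nut (hole too small) or on the end of the stud (hole too shallow)
- station (a point): on the hex nut's axis, at the face the nut sits on, 30 mm above the table: a fitting socket is home with its origin here. z up. Nut 14 mm high, hexagon corners on this x axis (at +x and -x); 20, 26 or 32 mm across flats, and its 12 mm stud then stands 24, 14 or 4 mm above the nut (in that order): which one changes from run to run
- fixture: fixed red frame, 106 mm square, 25 mm high, around a steel part 80 mm square and 30 mm high that carries the nut; origin at the centre of its underside, axes as station. Two similar parts with other nuts stand unframed some 230 mm beyond it: not part of the job
- rack: fixed black board, 250 x 90 x 12 mm, long side along its x, on which the sockets stand in a row along x; origin at the centre of its underside
- bin: blue open box, 180 (x) x 220 (y) x 100 mm high, walls 4 mm, fixed in place; origin at the centre of its underside
- wrench: steel spanner, 180 mm long, lying flat; origin at the middle of its underside, x along it
- hammer: hammer with a wooden handle, 260 mm long, lying; origin mid-length on its underside, x along it
- screwdriver: screwdriver with a red handle, 200 mm long, lying; origin mid-length on its underside, x along it
- flange: copper-coloured flange ring, 76 mm across, 12 mm high, lying; origin at the centre of its underside
- bracket_1: bent steel U bracket, 60 x 35 x 33 mm high; origin at the centre of its underside
- bracket_2: the same kind of bracket
- oil: yellow oil bottle with a red cap, 56 mm across, 150 mm high, standing; origin at the centre of its underside
There are look-alikes about, which are no part of the job. What is shaped like the socket_c but pink is not meant.

How it is judged (in metres and radians):
At the end, for the whole second after the job is handed in: One socket on the nut: origin within 3 mm of the nut's axis and 3 mm of home height, tilt under 0.08 rad, at rest, gripped by the fingers with over 2 N; the other two at rest in the blue box (origins inside its walls, below its rim), clear of the fingers (((horizontal distance between socket_a and station below 0.003 m and z of socket_a in the frame of station between -0.003 and 0.003 m and angle between socket_a's own z axis and vertical below 0.08 rad and linear speed of socket_a below 0.02 m/s and contact force between the fingers and socket_a above 2 N and x of socket_b in the frame of bin between -0.09 and 0.09 m and y of socket_b in the frame of bin between -0.11 and 0.11 m and z of socket_b in the frame of bin between -0.005 and 0.095 m and linear speed of each of socket_b, socket_c below 0.05 m/s and contact force between the fingers and socket_b below 0.1 N and x of socket_c in the frame of bin between -0.09 and 0.09 m and y of socket_c in the frame of bin between -0.11 and 0.11 m and z of socket_c in the frame of bin between -0.005 and 0.095 m and contact force between the fingers and socket_c below 0.1 N) or (horizontal distance between socket_b and station below 0.003 m and z of socket_b in the frame of station between -0.003 and 0.003 m and angle between socket_b's own z axis and vertical below 0.08 rad and linear speed of socket_b below 0.02 m/s and contact force between the fingers and socket_b above 2 N and x of socket_a in the frame of bin between -0.09 and 0.09 m and y of socket_a in the frame of bin between -0.11 and 0.11 m and z of socket_a in the frame of bin between -0.005 and 0.095 m and linear speed of each of socket_a, socket_c below 0.05 m/s and contact force between the fingers and socket_a below 0.1 N and x of socket_c in the frame of bin between -0.09 and 0.09 m and y of socket_c in the frame of bin between -0.11 and 0.11 m and z of socket_c in the frame of bin between -0.005 and 0.095 m and contact force between the fingers and socket_c below 0.1 N) or (horizontal distance between socket_c and station below 0.003 m and z of socket_c in the frame of station between -0.003 and 0.003 m and angle between socket_c's own z axis and vertical below 0.08 rad and linear speed of socket_c below 0.02 m/s and contact force between the fingers and socket_c above 2 N and x of socket_a in the frame of bin between -0.09 and 0.09 m and y of socket_a in the frame of bin between -0.11 and 0.11 m and z of socket_a in the frame of bin between -0.005 and 0.095 m and linear speed of each of socket_a, socket_b below 0.05 m/s and contact force between the fingers and socket_a below 0.1 N and x of socket_b in the frame of bin between -0.09 and 0.09 m and y of socket_b in the frame of bin between -0.11 and 0.11 m and z of socket_b in the frame of bin between -0.005 and 0.095 m and contact force between the fingers and socket_b below 0.1 N))); the arm keeps its last pose, push and grip.
It fails at once if a tool, bracket, flange or the oil bottle is moved more than 40 mm or knocked over (distance of any of wrench, hammer, screwdriver, flange, bracket_1, bracket_2, oil from where it was at the start of the episode above 0.04 m or angle between any of wrench, hammer, screwdriver, flange, bracket_1, bracket_2, oil's own z axis and vertical above 0.6 rad).
It also fails if it takes over 72 s, if anything falls off the work surface, if the arm or the gripper's body presses on something with over 40 N, if the wrist force passes 120 N, or if a joint passes its speed limit or range.

ROBOT

A 6-joint arm with a two-finger parallel gripper is mounted at the origin on the work surface. World frame = base frame: x ahead of the robot, y to its left, z up, the work surface at z = 0. Lengths are in m, angles in degrees, forces in N, time in s.
With the tool pointing down it reaches from about 0.25 to 0.725 m from the base axis. Payload 9.7 kg.
Tool frame: the origin (TCP) lies between the finger pads; the fingertips stand bot.tcp_to_tips ahead of it and the grasp point (between the pads) lies 11 mm behind it (bot.tcp_to_tips is the distance from the TCP to the fingertips, in m); z points along the fingers, y is the line along which they close (so a half turn about z gives the same grasp; the last joint's range is limited). The gripper opens to 85 mm and grips with 20 to 120 N. Pads are 22 mm wide; open, the fingers measure 114 mm over their backs; the gripper's body (76 mm by 85 mm) begins 54 mm behind the grasp point. The pads swing forward as they close: fully open they stand 13 mm farther back than shut.
Start: joints at [74.943, 4.979, 10.078, 95.1, 0, 90], TCP at [0.143, 0.531, 0.239] pointing down, gripper open.
Joint ranges: [-179.16, 179.16], [-48.56, 103.87], [-65.8, 70.77], [-126.05, 130.52], [-82.76, 87.17], [-180, 180]. Speed limits (degrees/s): [127.2, 127.2, 147.25, 180, 180, 180].

INTERFACE

Orientations are given as [roll, pitch, yaw] about the fixed x, y, z axes, in that order (R = Rz(yaw) Ry(pitch) Rx(roll)).
In Python, from workcell import bot gives the robot as it stands. The module is installed in compiled form; this text tells all that it offers.
- The arm moves only by the tool carry_out, never from a script. Its arguments are lists of equal length, an entry for each row: "linear": the shift along the world's x, y, z normalised to -1 to 1, where 1 is 2 cm, a list of three; "rotation": the turn, a rotation vector about the world's x, y, z normalised to -1 to 1, where 1 is 8 degrees, a list of three; "grip": the closure, from -1 (fully open) to 1 (shut). In form: {"linear": [[tx, ty, tz], ...], "rotation": [[rx, ry, rz], ...], "grip": [grip, ...]}. A call has 1 to 12 rows; each row shifts and turns the commanded pose from where the row before left it; what a row does not reach is not made up. A row lasts 1/10 s, in which the tool goes at most 50 mm and 8.59 degrees, less where a joint would pass 70% of its speed; a pose out of reach is approached as far as the arm can. A call with a number of a shift or a turn outside -1 to 1 is refused whole. A call with a gripper value outside its range is refused whole. The fingers move at their own pace and stop on an object; "grip_force" is the grip in N (left out, the last holds). Time passes only in rows, so rows that do not move let the fingers close. It gives the time, the measured TCP pose, the force, the opening and the grip force at its end, in the units of the state.
- bot.get_obs(): the state, without advancing time (a new reading comes with each control period).
- bot.camera(name): name is "side" or "top"; returns the picture (420x560x3 uint8, blue, green, red); there is no depth.
- bot.camera_model(name): a dict with "fx", "fy", "cx", "cy" (pixels), "camera_from_world" (4x4, takes a point from world to camera coordinates). Camera axes: x right, y up, looking along -z (the intrinsics and any distortion apply to the point x, -y, -z); pixel columns grow to the right and rows downward; lengths in m; the calibration is good to about 2 mm. A picture is of the moment at which its call begins. camera_model takes no time and is no camera call.
- bot.job_done(): hands the job in; it is judged then, once.
The state is a dict: "time": time; "q": joint angles; "qd": joint speeds; "joint_efforts": joint torques, N m; "ee_pos": TCP position; "tcp_rot": TCP orientation; "wrist_force": force on the tool from outside, world axes, zero at the start; "torque": the same for the moment, N m; "opening": finger opening in m; "grasp_force": force on a finger pad.
Only numpy, scipy, OpenCV 4.12 (cv2) and the standard library are available. Lean on these libraries where they do the work, as an engineer would, in place of code of your own. Each camera call takes 0.05 s, during which the arm holds its last target. There are 200 camera calls.

## Working session

There is one attempt and no reset: what is moved stays moved. The work goes in short steps, Python scripts to look and compute and a tool call to move; the robot and the scene stay as the last step left them, time stands still between calls to the robot, and variables do not carry over. Pictures are saved under pics/ and viewed, at most 10 in all, crops included, and the job is handed in when it is done.

Besides the shell and the picture viewer there is one more tool, called after ">>>" in YAML: its name, and indented under it one key for each argument. carry_out: Moves the arm, as the interface text tells. Its arguments: {"type":"object","properties":{"linear":{"type":"array","items":{"type":"array","items":{"type":"number"}}},"rotation":{"type":"array","items":{"type":"array","items":{"type":"number"}}},"grip":{"type":"array","items":{"type":"number"}},"grip_force":{"type":"number"}},"required":["linear","rotation","grip"]}

```bash
mkdir -p pics
python3 - <<'E'
from workcell import bot
import cv2,numpy as np
for n in("top","side"):
    im=bot.camera(n);cv2.imwrite(f"pics/{n}0.png",im)
    m=bot.camera_model(n);print(n,{k:(np.round(v,4).tolist()) for k,v in m.items() if not isinstance(v,str)})
o=bot.get_obs();print({k:np.round(v,3).tolist() for k,v in o.items()},bot.tcp_to_tips)
E
```

```text
top {'fx': 501.0816, 'fy': 501.0816, 'cx': 281.1782, 'cy': 213.6916, 'camera_from_world': [[0.0023, -1.0, -0.0013, -0.0262], [0.9876, 0.0021, 0.1567, -0.531], [-0.1567, -0.0016, 0.9877, -1.4252], [0.0, 0.0, 0.0, 1.0]]}
side {'fx': 493.7863, 'fy': 493.7863, 'cx': 277.5986, 'cy': 218.1254, 'camera_from_world': [[0.887, -0.4617, 0.0057, -0.5194], [0.3481, 0.6768, 0.6486, -0.2033], [-0.3034, -0.5733, 0.7611, -1.7911], [0.0, 0.0, 0.0, 1.0]]}
{'time': 0.1, 'q': [74.943, 5.008, 10.039, 95.1, -0.0, 90.0], 'qd': [0.007, -0.004, 0.093, 0.031, 0.029, -0.07], 'joint_efforts': [-0.0, -52.156, 46.566, 0.016, 0.0, -0.0], 'ee_pos': [0.143, 0.531, 0.239], 'tcp_rot': [-179.932, 0.0, 164.943], 'wrist_force': [-1.044, 0.236, -0.16], 'torque': [-0.018, 0.009, -0.002], 'grasp_force': 0.0, 'opening': 0.085} 0.008
```

View pics/top0.png

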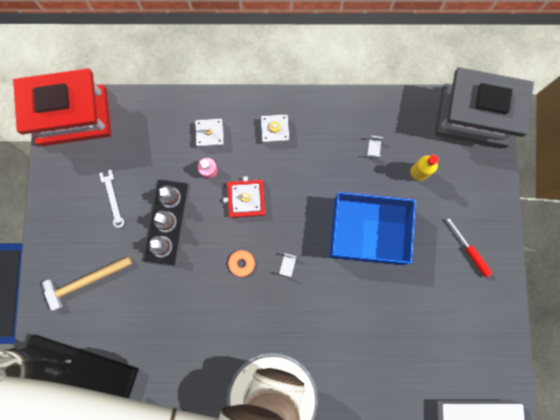

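View pics/side0.png

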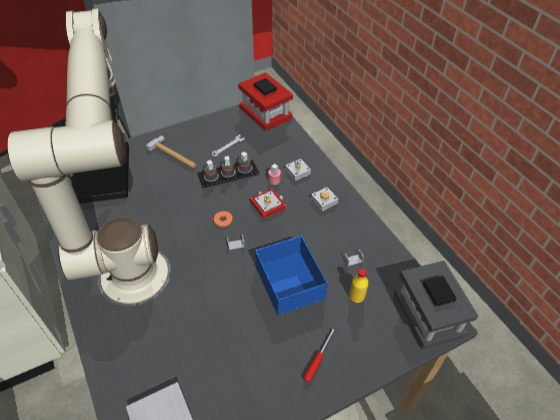

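Top: rack sockets with drives near (170,195), (165,220) and (159,245). The look-alike is the pink one at (207,168). The red-framed fixture is at (246,198); two unframed parts at (209,132) and (275,128) are not meant. Close crops next to check the choice.

```bash
cat > h.py <<'E'
from workcell import bot
import cv2,numpy as np
def ray(n,u,v):
    m=bot.camera_model(n);T=np.array(m["camera_from_world"]);R,t=T[:3,:3],T[:3,3]
    d=R.T@np.array([(u-m["cx"])/m["fx"],-(v-m["cy"])/m["fy"],-1]);return -R.T@t,d
def p2w(n,u,v,z):
    c,d=ray(n,u,v);return c+d*(z-c[2])/d[2]
def w2p(n,P):
    m=bot.camera_model(n);T=np.array(m["camera_from_world"]);P=np.atleast_2d(P)
    c=P@T[:3,:3].T+T[:3,3];return np.c_[m["cx"]+m["fx"]*c[:,0]/-c[:,2],m["cy"]+m["fy"]*c[:,1]/c[:,2]]
E
python3 - <<'E'
import cv2
a=cv2.imread("pics/top0.png")[150:270,140:280];cv2.imwrite("pics/c1.png",cv2.resize(a,None,fx=5,fy=5,interpolation=cv2.INTER_CUBIC))
a=cv2.imread("pics/side0.png")[140:225,190:345];cv2.imwrite("pics/c2.png",cv2.resize(a,None,fx=5,fy=5,interpolation=cv2.INTER_CUBIC))
E
```

```text
(no output)
```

View pics/c1.png

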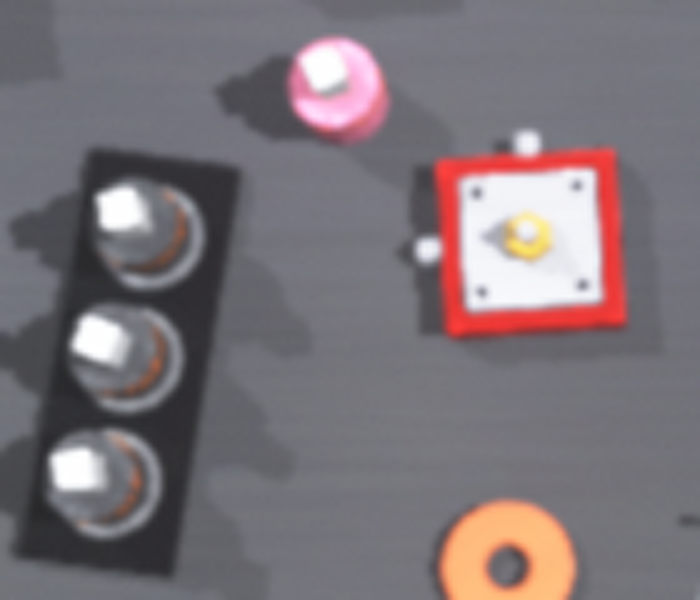

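View pics/c2.png

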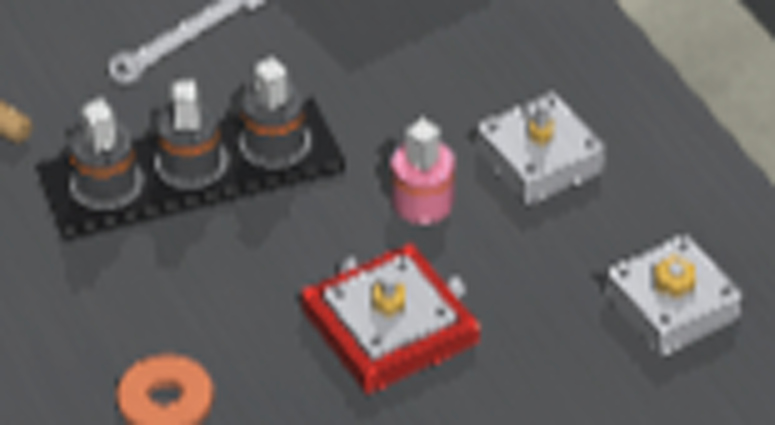

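The rack's three dark sockets with orange bands are the right ones: drive tops in the top view near (164,192), (160,218) and (155,244). The pink one at (205,165) is excluded. The framed nut at (245,197) looks medium sized, with one unframed nut smaller and one bigger. Now to measure positions and yaws.

```bash
cat > meas.py <<'E'
from h import *
def rect(n,mask,z,near=None):
    cs,_=cv2.findContours(mask.astype(np.uint8),cv2.RETR_EXTERNAL,cv2.CHAIN_APPROX_NONE)
    out=[]
    for c in cs:
        if cv2.contourArea(c)<60: continue
        w=np.array([p2w(n,u/S,v/S,z)[:2] for u,v in c[:,0]],np.float32)
        (x,y),(a,b),t=cv2.minAreaRect(w*1000); out.append((round(x,1),round(y,1),round(a,1),round(b,1),round(t,1)))
    return out
S=4
def up(n,im): return cv2.resize(im,None,fx=S,fy=S,interpolation=cv2.INTER_CUBIC)
def roi(sh,u0,v0,u1,v1):
    m=np.zeros(sh,bool);m[v0*S:v1*S,u0*S:u1*S]=1;return m
E
python3 - <<'E'
from meas import *
for n,R in(("top",dict(sock=(150,180,190,262),fix=(222,175,272,222),bin=(320,185,425,272),pink=(190,150,225,185))),("side",dict(sock=(195,150,262,190),fix=(245,182,290,222),bin=(250,230,330,315)))):
    im=cv2.imread(f"pics/{n}0.png");
    # align: cv2.resize pixel centres: (u+.5)*S-.5
    b=up(n,im).astype(int);B,G,Rr=b[...,0],b[...,1],b[...,2];sh=B.shape
    print(n)
    for th in(185,205,225): print(" drive",th,rect(n,(b.min(2)>th)&roi(sh,*R["sock"]),.096))
    print(" red",rect(n,(Rr>120)&(G<90)&(B<90)&roi(sh,*R["fix"]),.025))
    print(" plate",rect(n,(b.min(2)>150)&roi(sh,*R["fix"]),.030))
    nut=(Rr-B>60)&(G>100)&roi(sh,*R["fix"]);print(" nut",rect(n,nut,.044))
    print(" bin",rect(n,(B-Rr>60)&roi(sh,*R["bin"]),.1))
    if n=="top":print(" rack",rect(n,(b.max(2)<50)&roi(sh,135,170,195,275),.012))
def crop(n,u,v,w,h,f):
    a=cv2.imread(f"pics/{n}0.png")[v:v+h,u:u+w];return cv2.resize(a,None,fx=f,fy=f,interpolation=cv2.INTER_NEAREST)
a=crop("top",235,187,22,22,16);b=crop("side",257,188,22,22,16);cv2.imwrite("pics/nut.png",np.hstack([a,b]))
E
```

```text
top
 drive 185 [(436.7, 326.1, 23.4, 26.6, 8.3), (510.0, 315.9, 28.0, 22.9, 71.3), (585.1, 306.8, 24.4, 25.6, 13.3)]
 drive 205 [(436.5, 326.8, 22.1, 23.7, 11.5), (510.3, 316.8, 25.0, 21.4, 69.5), (584.8, 307.9, 22.6, 23.6, 19.1)]
 drive 225 [(436.4, 327.4, 20.6, 20.8, 11.1), (510.4, 317.7, 22.1, 20.2, 71.7), (585.2, 307.3, 21.2, 21.6, 6.0)]
 red [(579.9, 80.4, 112.4, 110.1, 4.2)]
 plate [(574.1, 139.8, 14.4, 14.1, 1.1), (580.3, 79.6, 82.7, 82.9, 4.0), (639.5, 81.8, 16.1, 16.4, 0.7)]
 nut [(579.5, 79.9, 26.9, 26.5, 0.1), (577.5, 78.8, 85.3, 85.7, 4.0)]Traceback (most recent call last):
  File "<stdin>", line 11, in <module>
  File "meas.py", line 7, in rect
    w=np.array([p2w(n,u/S,v/S,z)[:2] for u,v in c[:,0]],np.float32)
                ~~~^^^^^^^^^^^^^
  File "h.py", line 7, in p2w
    c,d=ray(n,u,v);return c+d*(z-c[2])/d[2]
        ~~~^^^^^^^
  File "h.py", line 4, in ray
    m=bot.camera_model(n);T=np.array(m["camera_from_world"]);R,t=T[:3,:3],T[:3,3]
ValueError: time passes only in moves, steps and waits
```

```bash
sed -i 's/^def ray/M={n:bot.camera_model(n) for n in ("top","side")}\ndef ray/; s/m=bot.camera_model(n);/m=M[n];/' h.py; sed -i 's|u/S,v/S,z|(u+.5)/S-.5,(v+.5)/S-.5,z|' meas.py
python3 - <<'E'
from meas import *
from scipy.optimize import differential_evolution
for n,R in(("top",dict(sock=(150,180,190,262),fix=(222,175,272,222),bin=(320,185,425,272))),("side",dict(sock=(195,150,262,190),fix=(245,182,290,222),bin=(250,230,330,315)))):
    im=cv2.imread(f"pics/{n}0.png")
    b=up(n,im).astype(int);B,G,Rr=b[...,0],b[...,1],b[...,2];sh=B.shape
    print(n)
    for th in(205,225): print(" drive",th,rect(n,(b.min(2)>th)&roi(sh,*R["sock"]),.096))
    print(" red",rect(n,(Rr>120)&(G<90)&(B<90)&roi(sh,*R["fix"]),.025))
    print(" plate",rect(n,(b.min(2)>150)&roi(sh,*R["fix"]),.030))
    nut=(Rr-B>90)&(G>100)&roi(sh,*R["fix"]);print(" nut",rect(n,nut,.044))
    print(" bin",rect(n,(B-Rr>60)&roi(sh,*R["bin"]),.1))
    # nut hex fit: saturation mask of prism vs. silhouette, both hex sizes and yaws
    k=b[...,[0,1,2]]; nm=((Rr-B>45)&(Rr>90)&(G>70)&roi(sh,*((238,190,255,206) if n=="top" else (258,192,276,208)))).astype(np.uint8)
    nm=cv2.morphologyEx(nm,cv2.MORPH_CLOSE,np.ones((9,9)))
    def cost(p,af):
        x,y,yw=p; a=np.radians(yw+60*np.arange(6)); r=af/np.sqrt(3)
        P=np.vstack([np.c_[x+r*np.cos(a),y+r*np.sin(a),np.full(6,z)] for z in(30.,44.)])/1000
        h=cv2.convexHull(((w2p(n,P)+.5)*S-.5).astype(np.float32)).astype(int)
        q=np.zeros(sh,np.uint8);cv2.fillPoly(q,[h],1);return int((q[720:840]^nm[720:840])[:,900:1150].sum()) if 0 else int((q^nm).sum())
    for af in(20,26,32):
        r=differential_evolution(cost,[(565,595),(65,95),(0,60)],args=(af,),maxiter=12,popsize=8,seed=0)
        print("  hex",af,np.round(r.x,1),r.fun,int(nm.sum()))
def crop(n,u,v,w,h,f):
    a=cv2.imread(f"pics/{n}0.png")[v:v+h,u:u+w];return cv2.resize(a,None,fx=f,fy=f,interpolation=cv2.INTER_CUBIC)
cv2.imwrite("pics/nut.png",np.hstack([crop("top",235,187,22,22,16),crop("side",257,188,22,22,16)]))
E
```

```text
top
 drive 205 [(437.6, 327.9, 22.1, 23.8, 11.5), (511.3, 317.9, 25.0, 21.4, 69.5), (585.9, 309.0, 22.6, 23.6, 19.1)]
 drive 225 [(437.4, 328.5, 20.6, 20.8, 11.1), (511.5, 318.8, 22.1, 20.2, 71.7), (586.2, 308.4, 21.2, 21.6, 6.0)]
 red [(581.1, 81.5, 112.4, 110.1, 4.2)]
 plate [(575.2, 140.9, 14.4, 14.1, 1.1), (581.5, 80.7, 82.7, 82.9, 4.0), (640.6, 82.9, 16.1, 16.4, 0.7)]
 nut [(577.0, 79.7, 17.9, 25.0, 26.2)]
 bin [(483.6, -281.9, 230.8, 188.2, 84.2)]
  hex 20 [583.3  81.6   7.6] 532.0 980
  hex 26 [581.   81.    1.5] 277.0 980
  hex 32 [579.6  79.5  20.5] 825.0 980
side
 drive 205 [(436.1, 326.4, 18.6, 16.1, 89.6), (509.9, 316.2, 18.4, 13.5, 66.2), (585.2, 307.9, 15.4, 18.9, 8.3)]
 drive 225 []
 red [(578.0, 70.9, 114.5, 128.3, 3.6)]
 plate [(637.5, 71.6, 17.9, 8.6, 82.4), (580.1, 78.4, 79.0, 83.7, 4.3)]
 nut [(577.2, 73.0, 25.9, 22.1, 63.1)]
 bin [(471.9, -310.7, 274.7, 200.3, 84.1)]
  hex 20 [580.   76.1  43.1] 483.0 830
  hex 26 [581.4  78.7   4.4] 531.0 830
  hex 32 [582.3  80.2   6.8] 798.0 830
```

View pics/nut.png

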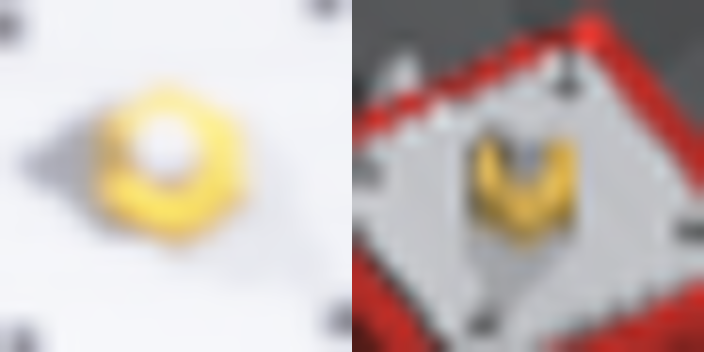

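The nut crop shows a hexagon with corners at top and bottom of the image (along x), yaw about 4°, about 26 mm across flats, with a medium stud. Averaging both cameras, the sockets are at (436.8,327.3), (510.7,317.4) and (585.4,308.2) mm, and the nut at (580.8,79.5). Moving to the near socket now.

>>> carry_out:
  linear:
    - [1, -0.7, 0]
    - [1, -0.7, 0]
    - [1, -0.7, 0]
    - [1, -0.7, 0]
    - [1, -0.7, 0]
    - [1, -0.7, 0]
    - [1, -0.7, 0]
    - [1, -0.7, 0]
    - [1, -0.7, 0]
    - [1, -0.7, 0]
    - [1, -0.7, 0]
    - [1, -0.7, 0]
  rotation:
    - [0, 0, 0.27]
    - [0, 0, 0.27]
    - [0, 0, 0.27]
    - [0, 0, 0.27]
    - [0, 0, 0.27]
    - [0, 0, 0.27]
    - [0, 0, 0.27]
    - [0, 0, 0.27]
    - [0, 0, 0.27]
    - [0, 0, 0.27]
    - [0, 0, 0.27]
    - [0, 0, 0.27]
  grip: [0, 0, 0, 0, 0, 0, 0, 0, 0, 0, 0, 0]
  grip_force: 60

```text
time: 1.3
ee_pos: [0.3835, 0.3624, 0.2389]
tcp_rot: [-180.0, -0.0, -169.0]
wrist_force: [-0.1, 0.7, 0.1]
opening: 0.0423
grasp_force: 0.0
```

Run:
```python
from meas import *
from scipy.optimize import minimize
print(bot.get_obs()["q"].tolist() if hasattr(bot.get_obs()["q"],"tolist") else bot.get_obs()["q"])
# drive fit: silhouette of top face + sides predicted by brightness contrast, top camera
im={n:cv2.GaussianBlur(up(n,cv2.imread(f"pics/{n}0.png")),(0,0),1.5).min(2).astype(float) for n in("top","side")}
off={"top":np.array([.7,1.1]),"side":np.array([-.7,-1.1])}
for X in((436.8,327.3),(510.7,317.4),(585.4,308.2)):
    res=[]
    for n in im:
        for yw in range(-45,45,3):
            best=None
            def c(p):
                a=np.radians(yw+45+90*np.arange(4));r=10*np.sqrt(2)
                def poly(k,zs):
                    P=np.vstack([np.c_[p[0]+k*r*np.cos(a),p[1]+k*r*np.sin(a),np.full(4,z)] for z in zs])/1000
                    h=cv2.convexHull(((w2p(n,P)+.5)*S-.5).astype(np.float32));q=np.zeros(im[n].shape,np.uint8);cv2.fillPoly(q,[(h*16).astype(int)],1,shift=4);return q>0
                i,o=poly(.97,(96.,)),poly(1.35,(96.,))
                full=poly(1.1,(96.,76.))
                o&=~full
                return -(im[n][i].mean()-im[n][o].mean())
            r=minimize(c,np.array(X)+off[n],method="Nelder-Mead",options=dict(maxiter=25,initial_simplex=np.array(X)+off[n]+np.array([[0,0],[1.5,0],[0,1.5]])))
            res.append((r.fun,n,yw,*np.round(r.x,1)))
    for n in im: print(n,[(round(r[0]),*map(float,r[2:])) for r in sorted(r for r in res if r[1]==n)[:4]])
```

```text
[43.37302670089587, 1.9259743531678415, 6.835153998775449, 94.94703411735952, 0.0020333963058505196, 32.42079942447847]
top [(-143, 6.0, 439.7, 332.7), (-142, 9.0, 439.7, 332.9), (-141, 3.0, 439.8, 332.7), (-140, 15.0, 438.2, 332.8)]
side [(-97, 3.0, 437.9, 329.0), (-97, 0.0, 437.7, 329.4), (-96, -9.0, 437.3, 328.7), (-96, 30.0, 436.9, 330.9)]
top [(-143, 3.0, 515.1, 322.6), (-142, -3.0, 514.8, 322.2), (-142, 0.0, 513.8, 323.5), (-142, 6.0, 515.3, 323.4)]
side [(-94, -30.0, 511.2, 320.6), (-93, -3.0, 512.5, 320.4), (-93, 6.0, 511.7, 320.1), (-92, -33.0, 510.3, 320.1)]
top [(-155, 15.0, 588.1, 312.5), (-153, 9.0, 588.2, 312.7), (-153, 12.0, 588.6, 312.5), (-152, 18.0, 587.8, 312.8)]
side [(-101, 3.0, 586.9, 311.5), (-101, 9.0, 586.6, 311.4), (-100, 27.0, 585.7, 311.7), (-99, 15.0, 586.2, 311.5)]
```

>>> carry_out:
  linear:
    - [0.888, -0.577, 0]
    - [0.888, -0.577, 0]
    - [0.888, -0.577, 0]
    - [0, 0, -0.92]
    - [0, 0, -0.92]
    - [0, 0, -0.92]
    - [0, 0, -0.92]
    - [0, 0, -0.92]
    - [0, 0, -0.92]
    - [0, 0, -0.92]
    - [0, 0, -0.92]
    - [0, 0, -0.92]
  rotation:
    - [0, 0, -0.1]
    - [0, 0, -0.1]
    - [0, 0, 0]
    - [0, 0, 0]
    - [0, 0, 0]
    - [0, 0, 0]
    - [0, 0, 0]
    - [0, 0, 0]
    - [0, 0, 0]
    - [0, 0, 0]
    - [0, 0, 0]
    - [0, 0, 0]
  grip: [0, 0, 0, 0, 0, 0, 0, 0, 0, 0, 0, 0]

```text
time: 2.5
ee_pos: [0.4359, 0.3283, 0.0725]
tcp_rot: [-180.0, -0.0, -170.7]
wrist_force: [-0.2, -0.7, -0.1]
opening: 0.0428
grasp_force: 0.0
```

>>> carry_out:
  linear:
    - [0, 0, 0]
    - [0, 0, 0]
    - [0, 0, 0]
    - [0, 0, 0]
    - [0, 0, 0]
    - [0, 0, 0]
  rotation:
    - [0, 0, 0]
    - [0, 0, 0]
    - [0, 0, 0]
    - [0, 0, 0]
    - [0, 0, 0]
    - [0, 0, 0]
  grip: [1, 1, 1, 1, 1, 1]

```text
time: 3.1
ee_pos: [0.4363, 0.3286, 0.074]
tcp_rot: [180.0, 0.0, -170.7]
wrist_force: [-0.4, -0.5, -2.8]
opening: 0.0191
grasp_force: 60.9
```

Run:
```python
from h import *
o=bot.get_obs();print(np.round(o["ee_pos"],4),o["tcp_rot"],o["torque"])
a=bot.camera("top")[180:260,140:200];b=bot.camera("side")[140:200,190:270]
cv2.imwrite("pics/g.png",np.hstack([cv2.resize(a,(420,560),interpolation=2),cv2.resize(b,(380,560),interpolation=2)]))
```

```text
[0.4363 0.3286 0.074 ] [ 1.79989010e+02  2.30980130e-02 -1.70735754e+02] [ 0.01670264  0.03694952 -0.02174727]
```

View pics/g.png

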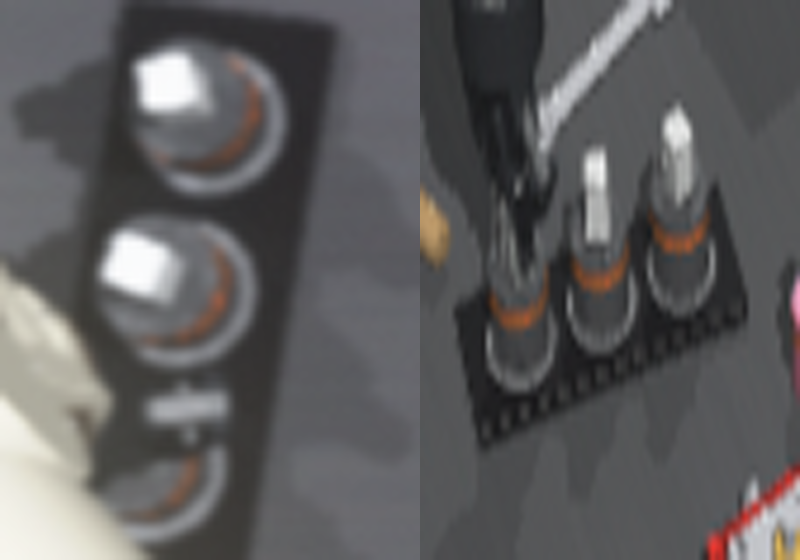

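The picture shows the fingers closed on the near socket's drive, with the other two sockets undisturbed. Lifting it and carrying it to the nut.

>>> carry_out:
  linear:
    - [0, 0, 0.9]
    - [0, 0, 0.9]
    - [0, 0, 0.9]
    - [0, 0, 0.9]
    - [0, 0, 0.9]
    - [0, 0, 0.9]
    - [0.555, -0.956, 0]
    - [0.555, -0.956, 0]
    - [0.555, -0.956, 0]
    - [0.555, -0.956, 0]
    - [0.555, -0.956, 0]
    - [0.555, -0.956, 0]
  rotation:
    - [0, 0, 0]
    - [0, 0, 0]
    - [0, 0, 0]
    - [0, 0, 0]
    - [0, 0, 0]
    - [0, 0, 0]
    - [0, 0, -0.11]
    - [0, 0, -0.11]
    - [0, 0, -0.11]
    - [0, 0, -0.11]
    - [0, 0, -0.11]
    - [0, 0, -0.11]
  grip: [1, 1, 1, 1, 1, 1, 1, 1, 1, 1, 1, 1]

```text
time: 4.4
ee_pos: [0.5031, 0.213, 0.1818]
tcp_rot: [-180.0, 0.0, -176.1]
wrist_force: [0.4, 0.6, -2.4]
opening: 0.0194
grasp_force: 61.0
```

>>> carry_out:
  linear:
    - [0.555, -0.956, 0]
    - [0.555, -0.956, 0]
    - [0.555, -0.956, 0]
    - [0.555, -0.956, 0]
    - [0.555, -0.956, 0]
    - [0.555, -0.956, 0]
    - [0.555, -0.956, 0]
    - [0, 0, 0]
    - [0, 0, 0]
  rotation:
    - [0, 0, 0]
    - [0, 0, 0]
    - [0, 0, 0]
    - [0, 0, 0]
    - [0, 0, 0]
    - [0, 0, 0]
    - [0, 0, 0]
    - [0, 0, 0]
    - [0, 0, 0]
  grip: [1, 1, 1, 1, 1, 1, 1, 1, 1]

```text
time: 5.3
ee_pos: [0.5804, 0.0797, 0.1815]
tcp_rot: [180.0, -0.0, -176.1]
wrist_force: [-0.4, -0.2, -2.2]
opening: 0.0191
grasp_force: 61.1
```

>>> carry_out:
  linear:
    - [0, 0, -0.9]
    - [0, 0, -0.9]
    - [0, 0, -0.9]
    - [0, 0, -0.87]
    - [0, 0, -0.1]
    - [0, 0, -0.1]
    - [0, 0, -0.05]
  rotation:
    - [0, 0, 0]
    - [0, 0, 0]
    - [0, 0, 0]
    - [0, 0, 0]
    - [0, 0, 0]
    - [0, 0, 0]
    - [0, 0, 0]
  grip: [1, 1, 1, 1, 1, 1, 1]

```text
time: 6.0
ee_pos: [0.5807, 0.0803, 0.1063]
tcp_rot: [180.0, 0.1, -176.0]
wrist_force: [-0.6, 0.5, -2.4]
opening: 0.0191
grasp_force: 60.9
```

>>> carry_out:
  linear:
    - [0, 0, -0.05]
    - [0, 0, -0.05]
    - [0, 0, -0.05]
    - [0, 0, 0]
  rotation:
    - [0, 0, 0]
    - [0, 0, 0]
    - [0, 0, 0]
    - [0, 0, 0]
  grip: [1, 1, 1, 1]

```text
time: 6.4
ee_pos: [0.5805, 0.0799, 0.1023]
tcp_rot: [180.0, 0.0, -176.0]
wrist_force: [-0.0, 0.7, -2.4]
opening: 0.019
grasp_force: 60.9
```

>>> carry_out:
  linear:
    - [0, 0, -0.1]
    - [0, 0, -0.1]
    - [0, 0, 0]
    - [0, 0, 0]
  rotation:
    - [0, 0, 0]
    - [0, 0, 0]
    - [0, 0, 0]
    - [0, 0, 0]
  grip: [1, 1, 1, 1]

```text
time: 6.8
ee_pos: [0.5807, 0.0799, 0.0987]
tcp_rot: [180.0, 0.0, -176.0]
wrist_force: [0.3, -0.6, 2.7]
opening: 0.0192
grasp_force: 61.4
```

>>> carry_out:
  linear:
    - [0, 0, -0.05]
    - [0, 0, -0.05]
    - [0, 0, 0]
    - [0, 0, 0]
  rotation:
    - [0, 0, 0]
    - [0, 0, 0]
    - [0, 0, 0]
    - [0, 0, 0]
  grip: [1, 1, 1, 1]

```text
time: 7.2
ee_pos: [0.5808, 0.08, 0.0985]
tcp_rot: [180.0, 0.1, -176.0]
wrist_force: [-4.7, -0.8, 14.9]
opening: 0.0188
grasp_force: 63.7
```

>>> carry_out:
  linear:
    - [0, 0, 0.15]
    - [0, 0.1, 0]
    - [0, 0.075, 0]
    - [0, 0, 0]
    - [0, 0, 0]
  rotation:
    - [0, 0, 0]
    - [0, 0, 0]
    - [0, 0, 0]
    - [0, 0, 0]
    - [0, 0, 0]
  grip: [1, 1, 1, 1, 1]

```text
time: 7.7
ee_pos: [0.5803, 0.0835, 0.0988]
tcp_rot: [-180.0, -0.0, -176.0]
wrist_force: [0.5, -0.5, -2.1]
opening: 0.019
grasp_force: 61.2
```

>>> carry_out:
  linear:
    - [0, -0.1, 0]
    - [0, -0.15, 0]
    - [0, -0.1, 0]
    - [0, 0, 0]
    - [0, 0, 0]
  rotation:
    - [0, 0, 0]
    - [0, 0, 0]
    - [0, 0, 0]
    - [0, 0, 0]
    - [0, 0, 0]
  grip: [1, 1, 1, 1, 1]

```text
time: 8.2
ee_pos: [0.5805, 0.0763, 0.0993]
tcp_rot: [-180.0, 0.0, -176.0]
wrist_force: [0.1, 0.5, -2.2]
opening: 0.0189
grasp_force: 61.1
```

The socket moves freely ±3.6 mm sideways and stops short, so it is the 34.4 mm one and does not fit. It goes to the bin.

>>> carry_out:
  linear:
    - [0, 0, 1]
    - [0, 0, 1]
    - [0, 0, 1]
    - [0, 0, 1]
    - [-0.24, -0.97, 0]
    - [-0.24, -0.97, 0]
    - [-0.24, -0.97, 0]
    - [-0.24, -0.97, 0]
    - [-0.24, -0.97, 0]
    - [-0.24, -0.97, 0]
    - [-0.24, -0.97, 0]
    - [-0.24, -0.97, 0]
  rotation:
    - [0, 0, 0]
    - [0, 0, 0]
    - [0, 0, 0]
    - [0, 0, 0]
    - [0, 0, 0]
    - [0, 0, 0]
    - [0, 0, 0]
    - [0, 0, 0]
    - [0, 0, 0]
    - [0, 0, 0]
    - [0, 0, 0]
    - [0, 0, 0]
  grip: [1, 1, 1, 1, 1, 1, 1, 1, 1, 1, 1, 1]

```text
time: 9.4
ee_pos: [0.5418, -0.0795, 0.1794]
tcp_rot: [-180.0, 0.0, -176.0]
wrist_force: [-0.5, 0.2, -2.6]
opening: 0.0189
grasp_force: 61.1
```

>>> carry_out:
  linear:
    - [-0.24, -0.97, 0]
    - [-0.24, -0.97, 0]
    - [-0.24, -0.97, 0]
    - [-0.24, -0.97, 0]
    - [-0.24, -0.97, 0]
    - [-0.24, -0.97, 0]
    - [-0.24, -0.97, 0]
    - [-0.24, -0.97, 0]
    - [-0.24, -0.97, 0]
    - [-0.24, -0.97, 0]
    - [-0.24, -0.97, 0]
    - [-0.24, -0.97, 0]
  rotation:
    - [0, 0, 0]
    - [0, 0, 0]
    - [0, 0, 0]
    - [0, 0, 0]
    - [0, 0, 0]
    - [0, 0, 0]
    - [0, 0, 0]
    - [0, 0, 0]
    - [0, 0, 0]
    - [0, 0, 0]
    - [0, 0, 0]
    - [0, 0, 0]
  grip: [1, 1, 1, 1, 1, 1, 1, 1, 1, 1, 1, 1]

```text
time: 10.6
ee_pos: [0.4843, -0.3123, 0.1794]
tcp_rot: [-180.0, 0.0, -176.0]
wrist_force: [0.4, 0.1, -1.9]
opening: 0.0193
grasp_force: 61.1
```

>>> carry_out:
  linear:
    - [0, 0, 0]
    - [0, 0, -0.9]
    - [0, 0, -0.9]
    - [0, 0, -0.9]
    - [0, 0, -0.9]
    - [0, 0, -0.9]
    - [0, 0, -0.2]
    - [0, 0, 0]
    - [0, 0, 0]
    - [0, 0, 0]
    - [0, 0, 0]
  rotation:
    - [0, 0, 0]
    - [0, 0, 0]
    - [0, 0, 0]
    - [0, 0, 0]
    - [0, 0, 0]
    - [0, 0, 0]
    - [0, 0, 0]
    - [0, 0, 0]
    - [0, 0, 0]
    - [0, 0, 0]
    - [0, 0, 0]
  grip: [1, 1, 1, 1, 1, 1, 1, 0, 0, 0, 0]

```text
time: 11.7
ee_pos: [0.4849, -0.3118, 0.0864]
tcp_rot: [-179.9, 0.1, -176.0]
wrist_force: [0.2, -0.0, 0.1]
opening: 0.0426
grasp_force: 0.0
```

>>> carry_out:
  linear:
    - [0, 0, 0.94]
    - [0, 0, 0.94]
    - [0, 0, 0.94]
    - [0, 0, 0.94]
    - [0, 0, 0.94]
    - [0.04, 0.985, 0]
    - [0.04, 0.985, 0]
    - [0.04, 0.985, 0]
    - [0.04, 0.985, 0]
    - [0.04, 0.985, 0]
    - [0.04, 0.985, 0]
    - [0.04, 0.985, 0]
  rotation:
    - [0, 0, 0]
    - [0, 0, 0]
    - [0, 0, 0]
    - [0, 0, 0]
    - [0, 0, 0]
    - [0, 0, 0]
    - [0, 0, 0]
    - [0, 0, 0]
    - [0, 0, 0]
    - [0, 0, 0]
    - [0, 0, 0]
    - [0, 0, 0]
  grip: [0, 0, 0, 0, 0, 0, 0, 0, 0, 0, 0, 0]

```text
time: 12.9
ee_pos: [0.4902, -0.1729, 0.1799]
tcp_rot: [-180.0, 0.1, -176.0]
wrist_force: [0.1, -0.1, -0.2]
opening: 0.0426
grasp_force: 0.0
```

>>> carry_out:
  linear:
    - [0.04, 0.985, 0]
    - [0.04, 0.985, 0]
    - [0.04, 0.985, 0]
    - [0.04, 0.985, 0]
    - [0.04, 0.985, 0]
    - [0.04, 0.985, 0]
    - [0.04, 0.985, 0]
    - [0.04, 0.985, 0]
    - [0.04, 0.985, 0]
    - [0.04, 0.985, 0]
    - [0.04, 0.985, 0]
    - [0.04, 0.985, 0]
  rotation:
    - [0, 0, -0.125]
    - [0, 0, -0.125]
    - [0, 0, -0.125]
    - [0, 0, -0.125]
    - [0, 0, -0.125]
    - [0, 0, -0.125]
    - [0, 0, -0.125]
    - [0, 0, -0.125]
    - [0, 0, -0.125]
    - [0, 0, -0.125]
    - [0, 0, -0.125]
    - [0, 0, -0.125]
  grip: [0, 0, 0, 0, 0, 0, 0, 0, 0, 0, 0, 0]

```text
time: 14.1
ee_pos: [0.4998, 0.0635, 0.1799]
tcp_rot: [180.0, 0.1, 171.9]
wrist_force: [-0.2, 0.7, 0.1]
opening: 0.0425
grasp_force: 0.0
```

>>> carry_out:
  linear:
    - [0.04, 0.985, 0]
    - [0.04, 0.985, 0]
    - [0.04, 0.985, 0]
    - [0.04, 0.985, 0]
    - [0.04, 0.985, 0]
    - [0.04, 0.985, 0]
    - [0.04, 0.985, 0]
    - [0.04, 0.985, 0]
    - [0.04, 0.985, 0]
    - [0.04, 0.985, 0]
    - [0.04, 0.985, 0]
    - [0.04, 0.985, 0]
  rotation:
    - [0, 0, -0.125]
    - [0, 0, -0.125]
    - [0, 0, -0.125]
    - [0, 0, -0.125]
    - [0, 0, -0.125]
    - [0, 0, -0.125]
    - [0, 0, -0.125]
    - [0, 0, -0.125]
    - [0, 0, -0.125]
    - [0, 0, -0.125]
    - [0, 0, -0.125]
    - [0, 0, -0.125]
  grip: [0, 0, 0, 0, 0, 0, 0, 0, 0, 0, 0, 0]

```text
time: 15.3
ee_pos: [0.5094, 0.3, 0.1798]
tcp_rot: [180.0, 0.0, 159.9]
wrist_force: [0.0, -0.4, -0.2]
opening: 0.0427
grasp_force: 0.0
```

>>> carry_out:
  linear:
    - [0, 0.5, 0]
    - [0, 0, 0]
  rotation:
    - [0, 0, 0]
    - [0, 0, 0]
  grip: [0, 0]

```text
time: 15.5
ee_pos: [0.5092, 0.31, 0.1793]
tcp_rot: [180.0, -0.0, 160.1]
wrist_force: [0.0, 0.5, -0.3]
opening: 0.0426
grasp_force: 0.0
```

Run:
```python
from meas import *
o=bot.get_obs();print(np.round(o["ee_pos"],4),o["time"])
a=bot.camera("side");cv2.imwrite("pics/s1.png",a)
b=up("side",a).astype(int)
print(rect("side",(b.min(2)>205)&roi(b.shape[:2],195,150,262,190),.096))
t=bot.camera("top");cv2.imwrite("pics/t1.png",t)
cv2.imwrite("pics/v1.png",np.hstack([cv2.resize(t[180:260,140:200],(390,520),interpolation=2),cv2.resize(a[225:320,245:335],(400,520),interpolation=2)]))
```

```text
[0.5092 0.31   0.1793] 15.5
[(509.9, 316.2, 18.4, 13.5, 66.2), (585.2, 307.9, 15.4, 18.9, 8.3)]
```

View pics/v1.png

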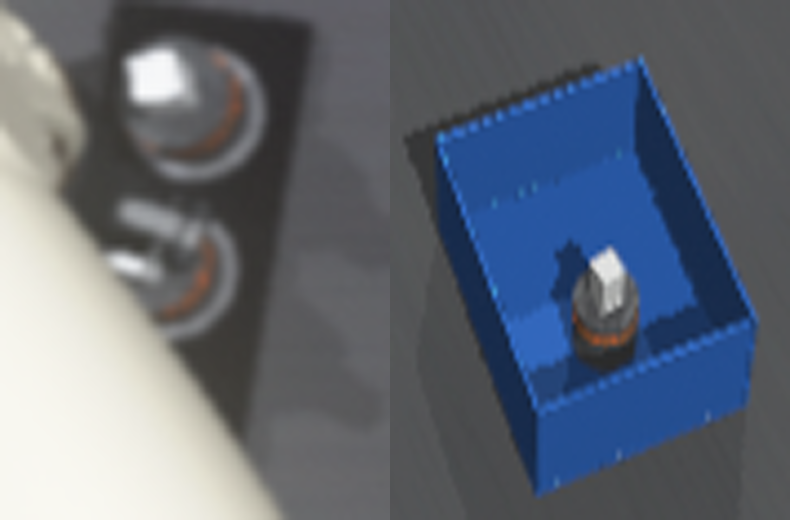

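The view shows socket A standing inside the blue box, and B and C unmoved on the rack. Grasping B.

>>> carry_out:
  linear:
    - [0.065, 0.41, 0]
    - [0, 0, -0.885]
    - [0, 0, -0.885]
    - [0, 0, -0.885]
    - [0, 0, -0.885]
    - [0, 0, -0.885]
    - [0, 0, -0.885]
    - [0, 0, 0]
  rotation:
    - [0, 0, 0]
    - [0, 0, 0]
    - [0, 0, 0]
    - [0, 0, 0]
    - [0, 0, 0]
    - [0, 0, 0]
    - [0, 0, 0]
    - [0, 0, 0]
  grip: [0, 0, 0, 0, 0, 0, 0, 0]

```text
time: 16.4
ee_pos: [0.5096, 0.3164, 0.0707]
tcp_rot: [-179.8, -0.1, 160.0]
wrist_force: [-0.7, 0.7, -0.9]
opening: 0.0424
grasp_force: 0.0
```

>>> carry_out:
  linear:
    - [0, 0, 0]
    - [0, 0, 0]
    - [0, 0, 0]
    - [0, 0, 0]
    - [0, 0, 0]
  rotation:
    - [0, 0, 0]
    - [0, 0, 0]
    - [0, 0, 0]
    - [0, 0, 0]
    - [0, 0, 0]
  grip: [1, 1, 1, 1, 1]

```text
time: 16.9
ee_pos: [0.5111, 0.3176, 0.0742]
tcp_rot: [179.9, 0.1, 160.0]
wrist_force: [1.3, 0.7, 5.5]
opening: 0.019
grasp_force: 62.5
```

>>> carry_out:
  linear:
    - [0, 0, 0.9]
    - [0, 0, 0.9]
    - [0, 0, 0.9]
    - [0, 0, 0.9]
    - [0, 0, 0.9]
    - [0, 0, 0.9]
  rotation:
    - [0, 0, 0]
    - [0, 0, 0]
    - [0, 0, 0]
    - [0, 0, 0]
    - [0, 0, 0]
    - [0, 0, 0]
  grip: [1, 1, 1, 1, 1, 1]

```text
time: 17.5
ee_pos: [0.5102, 0.3171, 0.1811]
tcp_rot: [-179.9, -0.1, 160.0]
wrist_force: [1.4, 0.1, -3.7]
opening: 0.0188
grasp_force: 61.0
```

>>> carry_out:
  linear:
    - [0.29, -0.99, 0]
    - [0.29, -0.99, 0]
    - [0.29, -0.99, 0]
    - [0.29, -0.99, 0]
    - [0.29, -0.99, 0]
    - [0.29, -0.99, 0]
    - [0.29, -0.99, 0]
    - [0.29, -0.99, 0]
    - [0.29, -0.99, 0]
    - [0.29, -0.99, 0]
    - [0.29, -0.99, 0]
    - [0.29, -0.99, 0]
  rotation:
    - [0, 0, 0.25]
    - [0, 0, 0.25]
    - [0, 0, 0.25]
    - [0, 0, 0.25]
    - [0, 0, 0.25]
    - [0, 0, 0.25]
    - [0, 0, 0.25]
    - [0, 0, 0.25]
    - [0, 0, 0.25]
    - [0, 0, 0.25]
    - [0, 0, 0.25]
    - [0, 0, 0.25]
  grip: [1, 1, 1, 1, 1, 1, 1, 1, 1, 1, 1, 1]

```text
time: 18.7
ee_pos: [0.5799, 0.0789, 0.1804]
tcp_rot: [-180.0, -0.1, -175.9]
wrist_force: [-0.0, -0.2, -3.6]
opening: 0.019
grasp_force: 61.2
```

>>> carry_out:
  linear:
    - [0, 0, 0]
    - [0, 0, 0]
  rotation:
    - [0, 0, 0]
    - [0, 0, 0]
  grip: [1, 1]

```text
time: 18.9
ee_pos: [0.5799, 0.0795, 0.1805]
tcp_rot: [180.0, -0.1, -176.1]
wrist_force: [-0.1, 0.3, -3.7]
opening: 0.0192
grasp_force: 61.1
```

>>> carry_out:
  linear:
    - [0.03, 0.03, -0.88]
    - [0, 0, -0.88]
    - [0, 0, -0.88]
    - [0, 0, -0.86]
    - [0, 0, 0]
    - [0, 0, -0.1]
    - [0, 0, -0.1]
    - [0, 0, -0.05]
  rotation:
    - [0, 0, 0]
    - [0, 0, 0]
    - [0, 0, 0]
    - [0, 0, 0]
    - [0, 0, 0]
    - [0, 0, 0]
    - [0, 0, 0]
    - [0, 0, 0]
  grip: [1, 1, 1, 1, 1, 1, 1, 1]

```text
time: 19.7
ee_pos: [0.5811, 0.0805, 0.1069]
tcp_rot: [180.0, 0.1, -176.0]
wrist_force: [-0.3, -0.3, -3.5]
opening: 0.0195
grasp_force: 61.0
```

>>> carry_out:
  linear:
    - [0, 0, -0.05]
    - [0, 0, -0.05]
    - [0, 0, 0]
  rotation:
    - [0, 0, 0]
    - [0, 0, 0]
    - [0, 0, 0]
  grip: [1, 1, 1]

```text
time: 20.0
ee_pos: [0.5808, 0.0803, 0.1041]
tcp_rot: [180.0, 0.0, -176.0]
wrist_force: [-0.2, -0.6, -3.9]
opening: 0.0192
grasp_force: 61.0
```

>>> carry_out:
  linear:
    - [0, 0, -0.05]
    - [0, 0, -0.05]
    - [0, 0, -0.05]
    - [0, 0, 0]
  rotation:
    - [0, 0, 0]
    - [0, 0, 0]
    - [0, 0, 0]
    - [0, 0, 0]
  grip: [1, 1, 1, 1]

```text
time: 20.4
ee_pos: [0.5807, 0.0803, 0.1008]
tcp_rot: [-180.0, -0.0, -176.0]
wrist_force: [0.8, 1.0, -3.1]
opening: 0.0192
grasp_force: 61.0
```

>>> carry_out:
  linear:
    - [0, 0, -0.1]
    - [0, 0, -0.1]
    - [0, 0, -0.05]
    - [0, 0, 0]
  rotation:
    - [0, 0, 0]
    - [0, 0, 0]
    - [0, 0, 0]
    - [0, 0, 0]
  grip: [1, 1, 1, 1]

```text
time: 20.8
ee_pos: [0.5806, 0.0803, 0.0958]
tcp_rot: [-180.0, -0.0, -176.0]
wrist_force: [-0.5, -0.2, -2.8]
opening: 0.0188
grasp_force: 61.0
```

Run:
```python
from h import *
o=bot.get_obs();print(np.round(o["ee_pos"],4),np.round(o["wrist_force"],2),np.round(o["torque"],3),o["time"])
```

```text
[0.5806 0.0803 0.0958] [-0.5  -0.18 -2.84] [-0.007 -0.    -0.01 ] 20.8
```

B is past both stop heights with no contact, so it fits. Seating it now; then C goes to the bin, and I come back to grip B.

>>> carry_out:
  linear:
    - [0, 0, -0.1]
    - [0, 0, -0.05]
    - [0, 0, -0.05]
    - [0, 0, -0.05]
    - [0, 0, 0]
  rotation:
    - [0, 0, 0]
    - [0, 0, 0]
    - [0, 0, 0]
    - [0, 0, 0]
    - [0, 0, 0]
  grip: [1, 1, 1, 1, 1]

```text
time: 21.3
ee_pos: [0.5809, 0.0804, 0.0922]
tcp_rot: [180.0, 0.1, -176.0]
wrist_force: [-3.4, 0.2, 4.9]
opening: 0.0189
grasp_force: 62.3
```

>>> carry_out:
  linear:
    - [0, 0, -0.025]
    - [0, 0, -0.025]
    - [0, 0, 0]
  rotation:
    - [0, 0, 0]
    - [0, 0, 0]
    - [0, 0, 0]
  grip: [1, 1, 1]

```text
time: 21.6
ee_pos: [0.581, 0.0805, 0.0921]
tcp_rot: [180.0, 0.1, -176.0]
wrist_force: [-5.1, 0.7, 10.5]
opening: 0.0189
grasp_force: 63.4
```

>>> carry_out:
  linear:
    - [0, 0, 0]
    - [0, 0, 0]
    - [0, 0, 0]
    - [0, 0, 0]
    - [0, 0, 0.9]
    - [0, 0, 0.9]
    - [0, 0, 0.9]
    - [0, 0, 0.9]
    - [0, 0, 0.9]
    - [0, 0, 0]
  rotation:
    - [0, 0, 0]
    - [0, 0, 0]
    - [0, 0, 0]
    - [0, 0, 0]
    - [0, 0, 0]
    - [0, 0, 0]
    - [0, 0, 0]
    - [0, 0, 0]
    - [0, 0, 0]
    - [0, 0, 0]
  grip: [0, 0, 0, 0, 0, 0, 0, 0, 0, 0]

```text
time: 22.6
ee_pos: [0.5817, 0.0804, 0.1825]
tcp_rot: [180.0, 0.2, -176.0]
wrist_force: [0.3, -0.2, 1.1]
opening: 0.0427
grasp_force: 0.0
```

>>> carry_out:
  linear:
    - [0.02, 0.95, 0]
    - [0.02, 0.95, 0]
    - [0.02, 0.95, 0]
    - [0.02, 0.95, 0]
    - [0.02, 0.95, 0]
    - [0.02, 0.95, 0]
    - [0.02, 0.95, 0]
    - [0.02, 0.95, 0]
    - [0.02, 0.95, 0]
    - [0.02, 0.95, 0]
    - [0.02, 0.95, 0]
    - [0.02, 0.95, 0]
  rotation:
    - [0, 0, 0.06]
    - [0, 0, 0.06]
    - [0, 0, 0.06]
    - [0, 0, 0.06]
    - [0, 0, 0.06]
    - [0, 0, 0.06]
    - [0, 0, 0.06]
    - [0, 0, 0.06]
    - [0, 0, 0.06]
    - [0, 0, 0.06]
    - [0, 0, 0.06]
    - [0, 0, 0.06]
  grip: [0, 0, 0, 0, 0, 0, 0, 0, 0, 0, 0, 0]

```text
time: 23.8
ee_pos: [0.5856, 0.31, 0.1801]
tcp_rot: [-180.0, 0.0, -170.2]
wrist_force: [1.5, -0.1, -0.5]
opening: 0.0429
grasp_force: 0.0
```

>>> carry_out:
  linear:
    - [0, 0, 0]
    - [0, 0, 0]
  rotation:
    - [0, 0, 0]
    - [0, 0, 0]
  grip: [0, 0]

```text
time: 24.0
ee_pos: [0.5855, 0.3089, 0.1798]
tcp_rot: [-180.0, -0.0, -170.2]
wrist_force: [0.7, -0.7, -1.0]
opening: 0.0427
grasp_force: 0.0
```

Run:
```python
from meas import *
a=bot.camera("side");t=bot.camera("top");cv2.imwrite("pics/s2.png",a);cv2.imwrite("pics/t2.png",t)
for n,im,r,ths in(("top",t,(235,180,258,210),(205,225)),("side",a,(255,170,285,205),(205,215))):
    b=up(n,im).astype(int)
    for th in ths: print(n,rect(n,(b.min(2)>th)&roi(b.shape[:2],*r),.114))
cv2.imwrite("pics/v2.png",np.hstack([cv2.resize(t[160:240,140:280],(560,320),interpolation=2),cv2.resize(a[160:225,240:289],(240,320),interpolation=2)]))
print(bot.get_obs()["ee_pos"])
```

```text
top [(536.2, 83.7, 9.2, 25.1, 0.1), (581.3, 81.0, 19.2, 18.3, 7.4), (589.7, 49.8, 33.1, 13.8, 35.5)]
top [(581.0, 81.3, 16.5, 16.1, 0.8)]
side [(579.6, 77.2, 18.4, 15.6, 83.1)]
side [(579.5, 77.5, 16.0, 15.0, 85.6)]
[0.58563069 0.30802497 0.18012392]
```

View pics/v2.png

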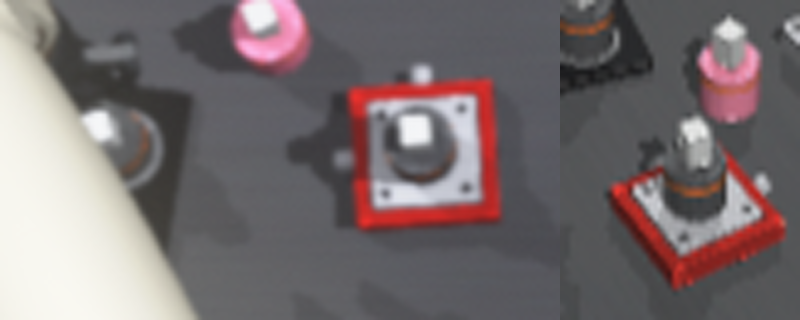

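Socket B stands upright and home on the nut. Grasping C.

>>> carry_out:
  linear:
    - [0, 0, -0.88]
    - [0, 0, -0.88]
    - [0, 0, -0.88]
    - [0, 0, -0.88]
    - [0, 0, -0.88]
    - [0, 0, -0.88]
    - [0, 0, 0]
  rotation:
    - [0, 0, 0]
    - [0, 0, 0]
    - [0, 0, 0]
    - [0, 0, 0]
    - [0, 0, 0]
    - [0, 0, 0]
    - [0, 0, 0]
  grip: [0, 0, 0, 0, 0, 0, 0]

```text
time: 24.8
ee_pos: [0.5845, 0.3069, 0.072]
tcp_rot: [-179.9, -0.2, -170.3]
wrist_force: [-0.9, 0.2, -0.9]
opening: 0.0429
grasp_force: 0.0
```

>>> carry_out:
  linear:
    - [0, 0, 0]
    - [0, 0, 0]
    - [0, 0, 0]
    - [0, 0, 0]
    - [0, 0, 0]
    - [0, 0, 0.9]
    - [0, 0, 0.9]
    - [0, 0, 0.9]
    - [0, 0, 0.9]
    - [0, 0, 0.9]
    - [0, 0, 0.9]
    - [0, 0, 0.9]
  rotation:
    - [0, 0, 0]
    - [0, 0, 0]
    - [0, 0, 0]
    - [0, 0, 0]
    - [0, 0, 0]
    - [0, 0, 0]
    - [0, 0, 0]
    - [0, 0, 0]
    - [0, 0, 0]
    - [0, 0, 0]
    - [0, 0, 0]
    - [0, 0, 0]
  grip: [1, 1, 1, 1, 1, 1, 1, 1, 1, 1, 1, 1]

```text
time: 26.0
ee_pos: [0.5854, 0.3083, 0.2008]
tcp_rot: [-180.0, -0.0, -170.3]
wrist_force: [0.6, 0.1, -2.8]
opening: 0.0193
grasp_force: 61.1
```

>>> carry_out:
  linear:
    - [-0.4, -0.97, 0]
    - [-0.4, -0.97, 0]
    - [-0.4, -0.97, 0]
    - [-0.4, -0.97, 0]
    - [-0.4, -0.97, 0]
    - [-0.4, -0.97, 0]
    - [-0.4, -0.97, 0]
    - [-0.4, -0.97, 0]
    - [-0.4, -0.97, 0]
    - [-0.4, -0.97, 0]
    - [-0.4, -0.97, 0]
    - [-0.4, -0.97, 0]
  rotation:
    - [0, 0, 0]
    - [0, 0, 0]
    - [0, 0, 0]
    - [0, 0, 0]
    - [0, 0, 0]
    - [0, 0, 0]
    - [0, 0, 0]
    - [0, 0, 0]
    - [0, 0, 0]
    - [0, 0, 0]
    - [0, 0, 0]
    - [0, 0, 0]
  grip: [1, 1, 1, 1, 1, 1, 1, 1, 1, 1, 1, 1]

```text
time: 27.2
ee_pos: [0.489, 0.0749, 0.2002]
tcp_rot: [180.0, -0.0, -170.2]
wrist_force: [-0.2, -0.4, -2.0]
opening: 0.0189
grasp_force: 61.2
```

>>> carry_out:
  linear:
    - [0, -0.97, 0]
    - [0, -0.97, 0]
    - [0, -0.97, 0]
    - [0, -0.97, 0]
    - [0, -0.97, 0]
    - [0, -0.97, 0]
    - [0, -0.97, 0]
    - [0, -0.97, 0]
    - [0, -0.97, 0]
    - [0, -0.97, 0]
    - [0, -0.97, 0]
    - [0, -0.97, 0]
  rotation:
    - [0, 0, 0]
    - [0, 0, 0]
    - [0, 0, 0]
    - [0, 0, 0]
    - [0, 0, 0]
    - [0, 0, 0]
    - [0, 0, 0]
    - [0, 0, 0]
    - [0, 0, 0]
    - [0, 0, 0]
    - [0, 0, 0]
    - [0, 0, 0]
  grip: [1, 1, 1, 1, 1, 1, 1, 1, 1, 1, 1, 1]

```text
time: 28.4
ee_pos: [0.4894, -0.158, 0.2003]
tcp_rot: [180.0, -0.0, -170.3]
wrist_force: [0.3, 0.3, -1.5]
opening: 0.0192
grasp_force: 61.2
```

>>> carry_out:
  linear:
    - [0, -0.95, 0]
    - [0, -0.95, 0]
    - [0, -0.95, 0]
    - [0, -0.2, 0]
    - [0, 0, 0]
    - [0, 0, -0.95]
    - [0, 0, -0.95]
    - [0, 0, -0.95]
    - [0, 0, -0.95]
    - [0, 0, -0.95]
    - [0, 0, -0.95]
    - [0, 0, 0]
  rotation:
    - [0, 0, 0]
    - [0, 0, 0]
    - [0, 0, 0]
    - [0, 0, 0]
    - [0, 0, 0]
    - [0, 0, 0]
    - [0, 0, 0]
    - [0, 0, 0]
    - [0, 0, 0]
    - [0, 0, 0]
    - [0, 0, 0]
    - [0, 0, 0]
  grip: [1, 1, 1, 1, 1, 1, 1, 1, 1, 1, 1, 1]

```text
time: 29.6
ee_pos: [0.4882, -0.2167, 0.084]
tcp_rot: [179.9, -0.2, -170.2]
wrist_force: [-0.6, -0.3, -1.6]
opening: 0.0192
grasp_force: 60.9
```

>>> carry_out:
  linear:
    - [0, -0.75, 0]
    - [0, 0, 0]
    - [0, 0, 0]
    - [0, 0, 0]
    - [0, 0, 0]
    - [0, 0, 0.95]
    - [0, 0, 0.95]
    - [0, 0, 0.95]
    - [0, 0, 0.95]
    - [0, 0, 0.95]
    - [0, 0, 0.95]
    - [0, 0, 0]
  rotation:
    - [0, 0, 0]
    - [0, 0, 0]
    - [0, 0, 0]
    - [0, 0, 0]
    - [0, 0, 0]
    - [0, 0, 0]
    - [0, 0, 0]
    - [0, 0, 0]
    - [0, 0, 0]
    - [0, 0, 0]
    - [0, 0, 0]
    - [0, 0, 0]
  grip: [1, 1, 0, 0, 0, 0, 0, 0, 0, 0, 0, 0]

```text
time: 30.8
ee_pos: [0.4905, -0.2335, 0.2034]
tcp_rot: [-179.9, 0.2, -170.2]
wrist_force: [0.4, 0.5, 0.1]
opening: 0.0427
grasp_force: 0.0
```

>>> carry_out:
  linear:
    - [0.29, 0.975, 0]
    - [0.29, 0.975, 0]
    - [0.29, 0.975, 0]
    - [0.29, 0.975, 0]
    - [0.29, 0.975, 0]
    - [0.29, 0.975, 0]
    - [0.29, 0.975, 0]
    - [0.29, 0.975, 0]
    - [0.29, 0.975, 0]
    - [0.29, 0.975, 0]
    - [0.29, 0.975, 0]
    - [0.29, 0.975, 0]
  rotation:
    - [0, 0, -0.06]
    - [0, 0, -0.06]
    - [0, 0, -0.06]
    - [0, 0, -0.06]
    - [0, 0, -0.06]
    - [0, 0, -0.06]
    - [0, 0, -0.06]
    - [0, 0, -0.06]
    - [0, 0, -0.06]
    - [0, 0, -0.06]
    - [0, 0, -0.06]
    - [0, 0, -0.06]
  grip: [0, 0, 0, 0, 0, 0, 0, 0, 0, 0, 0, 0]

```text
time: 32.0
ee_pos: [0.5591, 0.0017, 0.1996]
tcp_rot: [180.0, -0.0, -176.0]
wrist_force: [0.1, 0.1, 0.2]
opening: 0.0426
grasp_force: 0.0
```

>>> carry_out:
  linear:
    - [0.29, 0.96, 0]
    - [0.29, 0.96, 0]
    - [0.29, 0.96, 0]
    - [0.29, 0.96, 0]
    - [0, 0, 0]
    - [0, 0, 0]
  rotation:
    - [0, 0, 0]
    - [0, 0, 0]
    - [0, 0, 0]
    - [0, 0, 0]
    - [0, 0, 0]
    - [0, 0, 0]
  grip: [0, 0, 0, 0, 0, 0]

```text
time: 32.6
ee_pos: [0.5821, 0.0777, 0.1997]
tcp_rot: [-180.0, -0.1, -176.0]
wrist_force: [0.1, -0.5, 0.2]
opening: 0.0427
grasp_force: 0.0
```

>>> carry_out:
  linear:
    - [-0.065, 0.13, 0]
    - [0, 0, -0.89]
    - [0, 0, -0.89]
    - [0, 0, -0.89]
    - [0, 0, -0.89]
    - [0, 0, -0.89]
    - [0, 0, -0.85]
    - [0, 0, 0]
  rotation:
    - [0, 0, 0]
    - [0, 0, 0]
    - [0, 0, 0]
    - [0, 0, 0]
    - [0, 0, 0]
    - [0, 0, 0]
    - [0, 0, 0]
    - [0, 0, 0]
  grip: [0, 0, 0, 0, 0, 0, 0, 0]

```text
time: 33.4
ee_pos: [0.5796, 0.0793, 0.0921]
tcp_rot: [-180.0, -0.2, -176.1]
wrist_force: [-0.6, -0.3, -0.7]
opening: 0.0429
grasp_force: 0.0
```

>>> carry_out:
  linear:
    - [0, 0, 0]
    - [0, 0, 0]
    - [0, 0, 0]
    - [0, 0, 0]
    - [0, 0, 0]
    - [0, 0, 0]
    - [0, 0, -0.05]
    - [0, 0, 0]
    - [0, 0, 0]
  rotation:
    - [0, 0, 0]
    - [0, 0, 0]
    - [0, 0, 0]
    - [0, 0, 0]
    - [0, 0, 0]
    - [0, 0, 0]
    - [0, 0, 0]
    - [0, 0, 0]
    - [0, 0, 0]
  grip: [1, 1, 1, 1, 1, 1, 1, 1, 1]

```text
time: 34.3
ee_pos: [0.5816, 0.0802, 0.0956]
tcp_rot: [-180.0, 0.1, -176.0]
wrist_force: [-3.9, 0.1, 12.0]
opening: 0.0188
grasp_force: 63.1
```

Run:
```python
from meas import *
o=bot.get_obs();print(np.round(o["ee_pos"],4),np.round(o["wrist_force"],1),np.round(o["torque"],2),o["grasp_force"])
a=bot.camera("side");t=bot.camera("top")
cv2.imwrite("pics/v3.png",np.hstack([cv2.resize(a[160:320,240:340],(350,560),interpolation=2),cv2.resize(t[170:280,230:320+100],None,fx=2.3,fy=560/110,interpolation=2)]))
```

```text
[0.5816 0.0802 0.0956] [-3.9  0.1 12. ] [-0.44  0.82 -0.04] 63.11186671257019
```

View pics/v3.png

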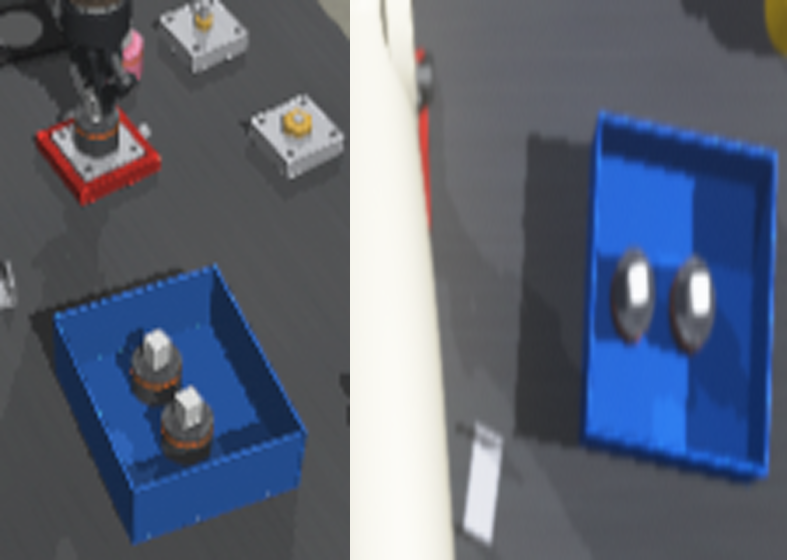

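Both rejects stand inside the box and B is gripped on the nut. The TCP is about 3 mm higher than at first seating, so I will push slightly to confirm it is home.

>>> carry_out:
  linear:
    - [0, 0, -0.1]
    - [0, 0, 0]
    - [0, 0, 0]
  rotation:
    - [0, 0, 0]
    - [0, 0, 0]
    - [0, 0, 0]
  grip: [1, 1, 1]

```text
time: 34.7
ee_pos: [0.5817, 0.0802, 0.0955]
tcp_rot: [180.0, 0.2, -176.0]
wrist_force: [-8.5, -1.4, 25.2]
opening: 0.019
grasp_force: 64.8
```

Run:
```python
from meas import *
o=bot.get_obs();print(np.round(o["ee_pos"],4),np.round(o["wrist_force"],1),np.round(o["torque"],2))
a=bot.camera("side");cv2.imwrite("pics/s3.png",a)
# orange band row comparison with free-standing picture s2
for f in("s2","s3"):
    b=up("side",cv2.imread(f"pics/{f}.png")).astype(int);m=(b[...,2]-b[...,0]>45)&(b[...,1]<115)&(b[...,1]-b[...,0]>8)&roi(b.shape[:2],258,180,278,204)
    y,x=np.nonzero(m);print(f,len(y),x.mean()/S,y.mean()/S)
s2,s3=[cv2.cvtColor(cv2.imread(f"pics/{f}.png"),6)[186:206,257:279].astype(np.float32) for f in("s2","s3")]
print(cv2.phaseCorrelate(s2,s3,cv2.createHanningWindow(s2.shape[::-1],cv2.CV_32F)))
P=np.array([[.581,.08,.054],[.581,.08,.0575]]);print(w2p("side",P))
```

```text
[0.5817 0.0802 0.0955] [-8.5 -1.4 25.2] [-0.58  2.08 -0.03]
s2 265 268.40849056603776 198.5198113207547
s3 302 268.5885761589404 198.01572847682118
((-0.5208443558427405, 1.2059365894777248), 0.9925330509742101)
[[267.40845206 196.06245918]
 [267.39969532 195.46341714]]
```

>>> carry_out:
  linear:
    - [0, 0, 0.05]
    - [0, 0, 0]
    - [0, 0, 0]
    - [0, 0, 0]
    - [0, 0, 0]
  rotation:
    - [0, 0, 0]
    - [0, 0, 0]
    - [0, 0, 0]
    - [0, 0, 0]
    - [0, 0, 0]
  grip: [0, 0, 0, 0, 0]

```text
time: 35.25
ee_pos: [0.581, 0.0801, 0.0921]
tcp_rot: [-180.0, -0.0, -176.0]
wrist_force: [0.1, 0.1, 0.6]
opening: 0.0426
grasp_force: 0.0
```

```bash
cat > band.py <<'E'
from meas import *
import sys
o=bot.get_obs();print(np.round(o["ee_pos"],4),np.round(o["wrist_force"],1),o["opening"])
a=bot.camera("side");cv2.imwrite(f"pics/{sys.argv[1]}.png",a)
for f in("s2","s3",sys.argv[1]):
    b=up("side",cv2.imread(f"pics/{f}.png")).astype(int);m=(b[...,2]-b[...,0]>45)&(b[...,1]<115)&(b[...,1]-b[...,0]>8)&roi(b.shape[:2],258,180,278,204)
    y,x=np.nonzero(m);print(f,len(y),x.mean()/S,y.mean()/S)
ims=[cv2.cvtColor(cv2.imread(f"pics/{f}.png"),6)[194:206,259:278].astype(np.float32) for f in("s3",sys.argv[1])]
print(cv2.phaseCorrelate(*ims,cv2.createHanningWindow(ims[0].shape[::-1],cv2.CV_32F)))
E
python3 band.py s4
```

```text
[0.581  0.0801 0.0921] [0.1 0.1 0.6] 0.04261070433080883
s2 265 268.40849056603776 198.5198113207547
s3 302 268.5885761589404 198.01572847682118
s4 382 268.85013089005236 197.39005235602093
((-0.14301191050333095, 0.13727148783204157), 0.9859773844480515)
```

>>> carry_out:
  linear:
    - [0, 0, 0]
    - [0, 0, 0]
    - [0, 0, 0]
    - [0, 0, 0]
    - [0, 0, 0]
    - [0, 0, 0]
    - [0, 0, 0]
  rotation:
    - [0, 0, 0]
    - [0, 0, 0]
    - [0, 0, 0]
    - [0, 0, 0]
    - [0, 0, 0]
    - [0, 0, 0]
    - [0, 0, 0]
  grip: [1, 1, 1, 1, 1, 1, 1]

```text
time: 36.0
ee_pos: [0.5811, 0.0802, 0.0925]
tcp_rot: [180.0, 0.0, -176.0]
wrist_force: [0.0, 0.8, -0.1]
opening: 0.0193
grasp_force: 59.1
```

```bash
python3 band.py s5
```

```text
[0.5811 0.0802 0.0925] [ 0.   0.8 -0.1] 0.019280040791462363
s2 265 268.40849056603776 198.5198113207547
s3 302 268.5885761589404 198.01572847682118
s5 304 267.6537828947368 198.17434210526315
((0.21015541944124294, -0.12688615121591074), 0.9485287626584371)
```

>>> carry_out:
  linear:
    - [0, 0, -0.07]
    - [0, 0, 0]
    - [0, 0, 0]
    - [0, 0, 0]
  rotation:
    - [0, 0, 0]
    - [0, 0, 0]
    - [0, 0, 0]
    - [0, 0, 0]
  grip: [1, 1, 1, 1]

```text
time: 36.45
ee_pos: [0.5812, 0.0803, 0.0924]
tcp_rot: [180.0, 0.1, -176.0]
wrist_force: [-2.5, 1.4, 9.9]
opening: 0.019
grasp_force: 60.3
```

The socket hits a hard stop at the same height as when it first seated, and it is upright and gripped. Handing in.

```bash
python3 -c "
from workcell import bot
print(bot.job_done())"
```

```text
the job is handed in; nothing more can be done
None
```

I handed the job in with the middle socket on the rack, which fits the 26 mm nut, seated fully home, upright and still gripped; the other two are in the blue box, and the hand-in returned no verdict.

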